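Close and lock the filter hatch of the bench dust extractor

TASK

Push the open hatch of the dust filter box down with the fingertips until it lies flat shut. Then set the fingertips in the slot of the orange quarter-turn fastener on it and turn it clockwise, seen from above, all the way to its stop so that the hatch is locked. Do not grip or lift anything, leave the cup, jar, bottle and pliers where they are, and finish clear of everything.

Things in the scene. Friction and masses are not known exactly. Their poses are not given: they have to be found in the camera images.
- filter_box: Grey sheet-metal filter box screwed to the bench: 220 (x) x 260 (y) mm, rim 100 mm above the bench, open at the top under the hatch. Origin under its centre, on the bench. x points from its front (robot side) to its hinge side, z up. A black hose stub, 60 mm wide, sticks out 50 mm from the middle of its hinge side.
- hatch_hinge (a point): Middle of the hinge line along the box's far (+x) top edge, 110 mm in +x from the box's centre and 100 mm up; axes those of the box. The hinge line runs along y.
- hatch (a joint): Opening angle of the hatch in rad: 0 flat shut, its hard stop on the rim; positive with its front (robot-side) edge raised; starts 0.4 to 0.8 open. The hinge is stiff: the hatch stays where it is left, and 2 to 4 N down near its front edge pushes it shut.
- hatch_front (a point): Middle of the free front edge of the hatch, on its top face; moves with it. The hatch is an aluminium plate, 220 mm from hinge line to this edge, 260 mm wide (y), 8 mm thick; its underside passes through the hinge line. Shut, its top face is 108 mm above the bench. x points to the hinge, z out of the top face. The top is flat and free but for the orange fastener.
- fastener (a joint): Angle of the quarter-turn fastener in rad: 0 unlocked, 1.571 (hard stop) locked; grows as it turns clockwise seen from above. Starts at 0 to 0.3; friction about 0.1 N m, stays where it is left. It carries a cam tongue under the hatch that catches beneath the box's front rim when turned; turned before the hatch is shut, the tongue strikes the rim and the hatch cannot shut.
- fastener_slot (a point): Point on the fastener's axis, level with its top, 160 mm from the hinge line, midway across the hatch; turns with the fastener: x along the slot, z out of the hatch top. 130 mm above the bench when shut. Orange disc, 80 mm across, 22 mm high, with one straight slot across its middle: 28 mm wide, 16 mm deep, open at both ends, floor 6 mm above the hatch top.
- lock_mark (a point): Green dot on the hatch top, 49 mm from the fastener's axis towards the front edge. A white line on one half of the fastener's top points to it when locked, and to a red dot on the -y side at angle 0. The slot lies square to the white line: along the hatch's x at angle 0, along the front edge (y) when locked.
- cup: Blue open cup, 72 mm across, 85 mm high, standing loose near the box. Origin under its centre. Leave alone.
- jar: Glass jar with yellow cap, 52 mm across, 60 mm high, standing loose near the box. Origin under its centre. Leave alone.
- bottle: Black bottle with blue cap, 44 mm across, 110 mm high, standing loose near the box. Origin under its centre. Leave alone.
- pliers: Pliers with green handles lying on the bench, 150 mm long, 56 mm wide, 12 mm high, along their x (jaws to +x). Origin under their middle. Leave alone.

How it is judged (in metres and radians):
On the way, in this order (a step that is already met when the one before it is completed fails the run):
1. the hatch is pushed flat shut (within 0.03 rad) with the fastener still unlocked (below 0.7 rad) (value of joint hatch below 0.03 rad and value of joint fastener below 0.7 rad), for 0.2 s.
2. the fastener is turned clockwise to its stop (above 1.45 rad) with the hatch shut (value of joint fastener above 1.45 rad and value of joint hatch below 0.03 rad), for 0.2 s.
At the end, for the whole second after the job is handed in: The hatch is flat shut (joint below 0.03 rad), the fastener stands at its locked stop (above 1.45 of 1.571 rad) and at rest, and cup, jar, bottle and pliers are within 25 mm of where they began (all of step 2 and velocity of joint fastener below 0.05 rad/s and distance of each of cup, jar, bottle, pliers from where it was at the start of the episode below 0.025 m); the robot touches nothing.
It fails at once if the cup is tipped, pushed, lifted or carried (more than 25 mm or 0.35 rad) (distance of cup from where it was at the start of the episode above 0.025 m or angle between cup's own z axis and vertical above 0.35 rad).
It fails at once if the jar is tipped, pushed, lifted or carried (more than 25 mm or 0.35 rad) (distance of jar from where it was at the start of the episode above 0.025 m or angle between jar's own z axis and vertical above 0.35 rad).
It fails at once if the bottle is tipped, pushed, lifted or carried (more than 25 mm or 0.35 rad) (distance of bottle from where it was at the start of the episode above 0.025 m or angle between bottle's own z axis and vertical above 0.35 rad).
It fails at once if the pliers is tipped, pushed, lifted or carried (more than 25 mm or 0.35 rad) (distance of pliers from where it was at the start of the episode above 0.025 m or angle between pliers's own z axis and vertical above 0.35 rad).
It fails at once if the hatch is lifted further open instead of being pushed shut (value of joint hatch above 1 rad).
It also fails if it takes over 54 s, if anything falls off the work surface, if the arm or the gripper's body presses on something with over 40 N, if the wrist force passes 120 N, or if a joint passes its speed limit or range.

ROBOT

A 6-joint arm with a two-finger parallel gripper is mounted at the origin on the work surface. World frame = base frame: x ahead of the robot, y to its left, z up, the work surface at z = 0. Lengths are in mm, angles in rad, forces in N, time in s.
With the tool pointing down it reaches from about 325 to 850 mm from the base axis. Payload 4.4 kg.
Tool frame: the origin (TCP) lies at the very end of the fingers, on their centre line; the grasp point (between the pads) lies 19 mm behind it; z points along the fingers, y is the direction in which the jaws open and shut (so a half turn about z gives the same grasp; the last joint's range is limited). The gripper opens to 94 mm and grips with 3 to 60 N. Pads are 16 mm wide; open, the fingers measure 119 mm over their backs; the gripper's body (75 mm by 177 mm) begins 78 mm behind the grasp point.
Start: joints at [-1.375, 0.207, 1.542, -0, 1.393, -0.15], TCP at [194.884, -540.969, 205.447] pointing down, gripper open.
Joint ranges: [-2.73, 2.73], [-0.86, 2.22], [0.23, 2.46], [-1.11, 4.25], [0.08, 2.63], [-2.82, 2.82]. Speed limits (rad/s): [2.79, 2.79, 3.14, 3.14, 3.14, 3.14].

INTERFACE

Orientations are given as a rotation vector (axis times angle).
In Python, from bench import robot, capture, ticket, finder gives the robot as it stands.
- The arm moves only by the shell command python3 -m jog 'ROWS' [FORCE]. ROWS is JSON, a list of rows, each a list of 7 numbers: the opening in per cent of the stroke, from 0 (shut) to 100 (fully open), then the shift along the tool's x, y, z in cm, then the turn, a rotation vector about the tool's x, y, z in degrees. In form: [[hand, x, y, z, rx, ry, rz], ...]. A call has exactly 8 rows; each row is the pose to reach, as a shift and turn from the pose commanded when the call began, along the tool's axes at that moment; what a row does not reach only later rows make up. A row lasts 1/8 s, in which the tool goes at most 62.5 mm and 10.7 degrees, less where a joint would pass 70% of its speed; a pose out of reach is approached as far as the arm can. A call with a gripper value outside its range is refused whole. The fingers move at their own pace and stop on an object; FORCE is the grip in N (left out, the last holds). Time passes only in rows, so rows that repeat a pose let the fingers close, or fill a call up. It gives the time, the measured TCP pose, the force and the opening at its end, in the units of the state.
- robot.get_state(): the state, without advancing time (a new reading comes with each control period).
- capture(name): name is "side" or "top" or "wrist"; returns a dict with "color" (384x512x3 uint8, red, green, blue), "intrinsics" (3x3 intrinsics, pixels), "k1" (the pictures are not rectified: a ray, as slopes to the right and down, at radius r is drawn at 1 + k1 r^2 times it, then the intrinsics apply), "R" (3x3) and "t" (3): a world point X has camera coordinates R X + t; the wrist camera has in their place "mount" (4x4, takes a point from camera to tool coordinates, whose origin is the TCP and whose axes are the flange's). Camera axes: x right, y down, z forward; pixel columns grow to the right and rows downward; lengths in mm; the calibration is good to about 2 mm. A picture is of the moment at which its call begins: read the wrist's pose just before it. There is no depth.
- ticket.finish_job(): hands the job in, once; it reports no verdict.
Trained networks look in the newest picture that a camera, given by its name, has taken for a name from the list of things; names that differ only in an ending like _2 or _b are one class to them, and where a whole thing is asked for, a point or a joint stands for the part that bears it (a point fixed in the world has none). Each returns a list of dicts, best first, with "score" (0 to 1); they miss things now and then, are a little off and sometimes report something else, mostly with a low value. They report only what shows in the picture. A call takes as long as a camera call.
- finder.search_frame(camera, name): "rect" ([centre column, centre row, width, height] in pixels, round what is visible of it).
The state is a dict: "time_s": time; "joint_pos": joint angles; "joint_velocities": joint speeds; "tau": joint torques, N m; "eef_pos": TCP position; "tcp_rot": TCP orientation; "force": force on the tool from outside, world axes, zero at the start; "torque": the same for the moment, N m; "opening": opening from 0.0 (shut) to 1.0 (fully open).
Only numpy, scipy, OpenCV 4.12 (cv2) and the standard library are available. Lean on these libraries where they do the work, as an engineer would, in place of code of your own. Each camera call takes 0.05 s, during which the arm holds its last target.

## Working session

There is one attempt and no reset: what is moved stays moved. The work goes in short steps, Python scripts to look and compute and a shell command to move; the robot and the scene stay as the last step left them, time stands still between calls to the robot, and variables do not carry over. Pictures are saved under pics/ and viewed, and the job is handed in when it is done.

```bash
ls; mkdir -p pics
cat > h.py <<'E'
import numpy as np, cv2, json
from scipy.spatial.transform import Rotation as Ro
from scipy.optimize import least_squares
def save(c,n): cv2.imwrite('pics/'+n+'.png',cv2.cvtColor(c['color'],cv2.COLOR_RGB2BGR))
def proj(c,X):
    X=np.atleast_2d(X); P=X@np.array(c['R']).T+np.array(c['t']); s=P[:,:2]/P[:,2:]
    r2=(s**2).sum(1,keepdims=True); s=s*(1+c['k1']*r2); K=np.array(c['intrinsics'])
    return np.c_[K[0,0]*s[:,0]+K[0,2],K[1,1]*s[:,1]+K[1,2]]
def ray(c,uv):
    K=np.array(c['intrinsics']); d=np.array([(uv[0]-K[0,2])/K[0,0],(uv[1]-K[1,2])/K[1,1]]); s=d.copy()
    for _ in range(30): s=d/(1+c['k1']*(s@s))
    R=np.array(c['R']); o=-R.T@np.array(c['t']); v=R.T@np.r_[s,1]; return o,v/np.linalg.norm(v)
def onz(c,uv,z):
    o,v=ray(c,uv); return o+v*(z-o[2])/v[2]
def wristcam(c,st):
    # fill R,t
    M=np.array(c['mount']); T=np.eye(4);T[:3,:3]=Ro.from_rotvec(st['tcp_rot']).as_matrix();T[:3,3]=st['eef_pos']
    W=T@M; c['R']=W[:3,:3].T; c['t']=-W[:3,:3].T@W[:3,3]; return c
E
python3 - <<'E'
from bench import robot,capture,ticket,finder
from h import *
st=robot.get_state(); print({k:np.round(v,3).tolist() for k,v in st.items()})
for n in ['top','side','wrist']:
    st=robot.get_state(); c=capture(n); save(c,n+'0')
    if n=='wrist': print(c['mount']); 
    else: print(n,c['intrinsics'],c['k1'],c['R'],c['t'], -np.array(c['R']).T@c['t'])
    import pickle; pickle.dump(c,open(n+'0.pkl','wb'))
    for o in ['filter_box','hatch','fastener','lock_mark','cup','jar','bottle','pliers']:
        print(n,o,[(np.round(d['rect'],1).tolist(),round(d['score'],2)) for d in finder.search_frame(n,o)[:2]])
E
```

```text
pics
{'time_s': 0.0, 'joint_pos': [-1.376, 0.207, 1.543, -0.0, 1.393, -0.151], 'joint_velocities': [0.001, -0.0, -0.001, 0.002, 0.001, 0.001], 'tau': [-0.001, -37.088, -28.142, 0.07, 0.036, -0.0], 'eef_pos': [194.703, -540.171, 204.28], 'tcp_rot': [-3.093, -0.54, 0.0], 'force': [1.148, -0.945, -0.055], 'torque': [-0.033, -0.018, -0.015], 'opening': 1.002}
top [[468.85368602   0.         256.26225069]
 [  0.         468.85368602 184.6267106 ]
 [  0.           0.           1.        ]] -0.07845222041959925 [[-0.01584685 -0.99987307  0.00164843]
 [-0.99904641  0.01576662 -0.04071467]
 [ 0.04068351 -0.00229205 -0.99916945]] [  43.22254657  565.82661061 1130.40042149] [ 519.98332674   36.88682618 1152.42776636]
top filter_box [([287.9, 155.4, 130.4, 120.1], 0.77)]
top hatch [([291.6, 157.2, 128.3, 90.7], 0.64)]
top fastener [([290.4, 156.4, 128.3, 91.2], 0.48)]
top lock_mark [([291.9, 159.9, 127.0, 97.9], 0.68)]
top cup [([381.6, 171.5, 36.6, 31.2], 0.75), ([196.2, 228.8, 35.5, 60.3], 0.22)]
top jar [([380.4, 214.2, 27.9, 21.4], 0.87), ([199.4, 151.4, 19.9, 20.6], 0.22)]
top bottle [([199
[... 495 characters left out ...]
 hatch [([235.2, 169.1, 89.7, 77.9], 0.91)]
side fastener [([252.0, 155.4, 27.8, 28.7], 0.63)]
side lock_mark [([237.8, 167.8, 88.7, 80.7], 0.89)]
side cup []
side jar [([285.1, 161.1, 16.9, 21.0], 0.55)]
side bottle [([217.1, 247.6, 21.5, 40.5], 0.92)]
side pliers [([294.4, 266.9, 56.2, 31.2], 0.8)]
[[-7.13277032e-04 -9.69251241e-01 -2.46072191e-01  7.15027632e+01]
 [ 9.99999583e-01 -8.31570659e-04  3.76816893e-04  6.38333128e-01]
 [-5.69856655e-04 -2.46071819e-01  9.69251430e-01 -1.78863010e+02]
 [ 0.00000000e+00  0.00000000e+00  0.00000000e+00  1.00000000e+00]]
wrist filter_box []
wrist hatch []
wrist fastener []
wrist lock_mark []
wrist cup []
wrist jar []
wrist bottle []
wrist pliers []
```

Run:
```python
import cv2
a=cv2.imread('pics/top0.png');b=cv2.imread('pics/side0.png')
cv2.imwrite('pics/top0z.png',cv2.resize(a[80:280,160:426],None,fx=3,fy=3,interpolation=cv2.INTER_CUBIC)[:600,:800])
cv2.imwrite('pics/side0z.png',cv2.resize(b[90:290,140:400],None,fx=3,fy=3,interpolation=cv2.INTER_CUBIC))
```

```text
(no output)
```

View pics/top0z.png

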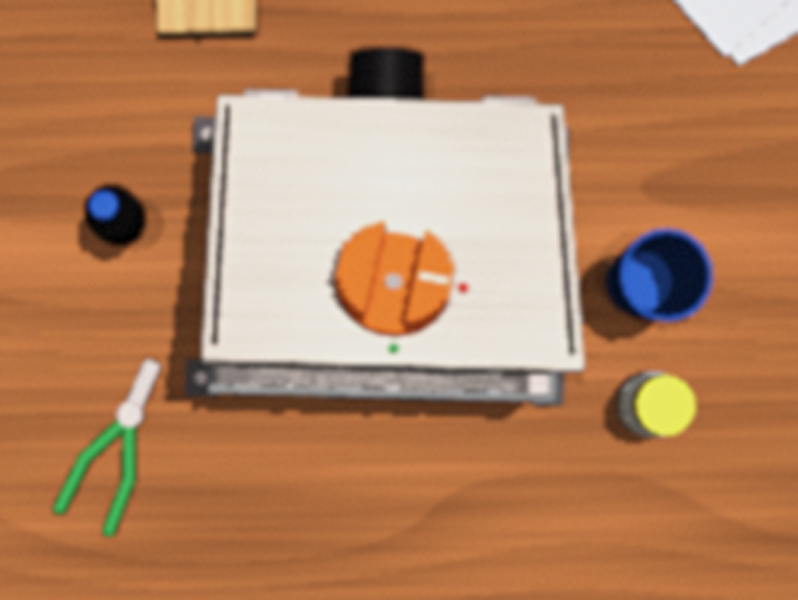

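View pics/side0z.png

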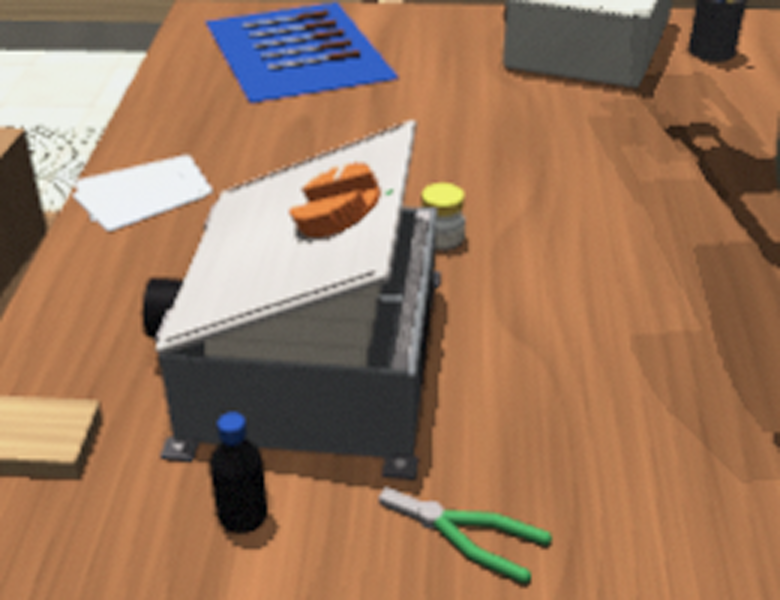

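View pics/top0.png

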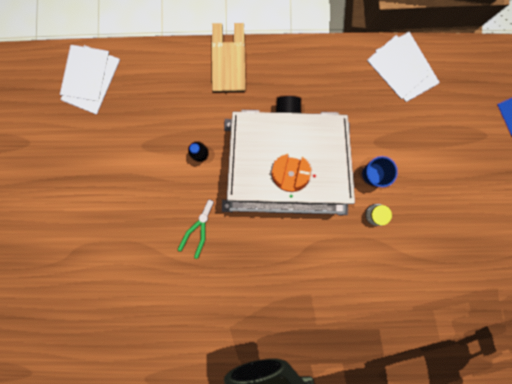

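```bash
cat >> h.py <<'E'
def model(p,pts):
    x,y,yaw,a=p[:4]; pts=np.atleast_2d(pts).astype(float) # pts: s from hinge to front, y, h above hatch top
    s,yy,h=pts.T; n=8+h
    L=np.c_[110-s*np.cos(a)+n*np.sin(a),yy,100+s*np.sin(a)+n*np.cos(a)]
    c,sn=np.cos(yaw),np.sin(yaw)
    return np.c_[x+c*L[:,0]-sn*L[:,1],y+sn*L[:,0]+c*L[:,1],L[:,2]]
E
python3 - <<'E'
from h import *; import pickle
T=pickle.load(open('top0.pkl','rb'));S=pickle.load(open('side0.pkl','rb'))
P=dict(hl=(0,130,0),hr=(0,-130,0),fl=(220,130,0),fr=(220,-130,0),g=(209,0,0),r=(160,-49,0),ax=(160,0,-0))
to=dict(hl=(217,97),hr=(562,107),fl=(203,360),fr=(583,368),g=(393,348),r=(463,288))
so=dict(hl=(160,345),hr=(228,190),fl=(388,277),fr=(414,123),g=(390,192))
def res(p,full=False):
    out=[]
    for c,o,off in ((T,to,(160,80)),(S,so,(140,90))):
        for k,v in o.items():
            uv=(np.array(v)+.5)/3-.5+off; out.append(proj(c,model(p,P[k]))[0]-uv)
    return np.array(out) if full else np.array(out).ravel()
f=least_squares(res,[600,-30,0,.6],x_scale=[10,10,.1,.1],loss='soft_l1'); p=f.x
print(p); print(res(p,True).round(1).tolist())
np.save('p.npy',p)
fa=model(p,[(160,0,22),(160,0,6),(220,0,0)]); print(fa.round(1)); p0=p.copy();p0[3]=0;print(model(p0,[(160,0,22),(220,0,0)]).round(1))
# fastener angle: fit slot edges/white line
for th in (0,.1,.15,.2,.3):
    w=[(160+r*np.sin(th),-r*np.cos(th),22) for r in (18,38)]
    print(th,((proj(T,model(p,w))-(160,80))*3).round(0).tolist(),((proj(S,model(p,w))-(140,90))*3).round(0).tolist())
for n,c,uv,z in (('cup',T,(381.6,171.5),85),('jar',T,(382,215.3),60),('bottle',T,(194.3,148.3),110)): print(n,onz(c,uv,z).round(0))
for uv in ((152,365),(60,510),(110,532)): print('pl',onz(T,(np.array(uv)/3+(160,80)),10).round(0))
E
```

```text
[ 6.09710725e+02 -3.85650818e+01 -4.24672064e-02  4.37780864e-01]
[[-0.0, -0.7], [0.2, -0.8], [-0.5, -0.2], [0.5, 0.5], [0.1, 0.7], [-0.1, 0.2], [-1.2, 1.6], [-1.5, 0.3], [0.1, -0.7], [0.8, -1.6], [0.9, 0.1]]
[[587.5 -37.6 195. ]
 [580.8 -37.3 180.5]
 [523.9 -34.9 200.5]]
[[559.8 -36.4 130. ]
 [499.8 -33.9 108. ]]
0 [[420.0, 271.0], [450.0, 272.0]] [[334.0, 179.0], [337.0, 167.0]]
0.1 [[420.0, 273.0], [449.0, 277.0]] [[336.0, 178.0], [341.0, 166.0]]
0.15 [[420.0, 275.0], [449.0, 279.0]] [[337.0, 178.0], [342.0, 165.0]]
0.2 [[420.0, 276.0], [449.0, 282.0]] [[337.0, 178.0], [344.0, 165.0]]
0.3 [[419.0, 278.0], [448.0, 286.0]] [[339.0, 177.0], [348.0, 164.0]]
cup [ 589. -254.   85.]
jar [ 488. -259.   60.]
bottle [646. 172. 110.]
pl [527. 146.  10.]
pl [410. 222.  10.]
pl [392. 182.  10.]
```

```bash
cat >> h.py <<'E'
def loc(p,lx,ly,z):
    c,s=np.cos(p[2]),np.sin(p[2]); return np.array([p[0]+c*lx-s*ly,p[1]+s*lx+c*ly,z])
def plan(st,tgt,yang,origin=None):
    # shift cm in tool axes, turn deg, to reach tgt with tool down and tool-y at world angle yang
    R=Ro.from_rotvec(st['tcp_rot']); o=np.array(st['eef_pos'] if origin is None else origin)
    G=Ro.from_matrix(np.c_[[-np.sin(yang),np.cos(yang),0],[np.cos(yang),np.sin(yang),0],[0,0,-1]])
    G=Ro.from_matrix(np.c_[[np.cos(yang+np.pi/2),np.sin(yang+np.pi/2),0],[np.cos(yang),np.sin(yang),0],[0,0,-1]])
    print('shift cm',(R.inv().apply(np.array(tgt)-o)/10).round(2),'rot deg',np.degrees((R.inv()*G).as_rotvec()).round(2))
E
python3 - <<'E'
from bench import robot
from h import *
p=np.load('p.npy');st=robot.get_state()
t=loc(p,-45,65,270);print(t,st['eef_pos']);plan(st,t,p[2]-.16)
E
```

```text
[567.51083519  28.28676433 270.        ] [ 194.87044892 -540.96507563  205.45823764]
shift cm [ 54.35 -40.93  -6.46] rot deg [ -0.     0.   -58.59]
```

```bash
python3 -m jog '[[48,0,0,-4,0,0,0],[48,2,-1.5,-7,0,0,-5],[48,6,-4.5,-7,0,0,-10],[48,10,-7.5,-7,0,0,-15],[48,14,-10.5,-7,0,0,-20],[48,18,-13.5,-7,0,0,-25],[48,22,-16.5,-7,0,0,-30],[48,26,-19.5,-7,0,0,-35]]'
python3 - <<'E'
from bench import robot
from h import *
p=np.load('p.npy');st=robot.get_state()
t=loc(p,-45,65,270);print(t,st['eef_pos'],st['joint_pos'],st['opening']);plan(st,t,p[2]-.16)
E
```

```text
time_s: 2.35
eef_pos: [374.1, -268.0, 275.7]
tcp_rot: [2.786, 1.449, 0.001]
force: [-0.7, -0.2, 0.7]
opening: 0.48
[567.51083519  28.28676433 270.        ] [ 374.10697382 -267.99347545  275.67960071] [-8.10133393e-01 -9.39745473e-02  1.71320502e+00  1.17454121e-04
  1.52155426e+00 -1.98578435e-01] 0.4798408531845667
shift cm [35.36 -1.18  0.57] rot deg [ 5.000e-02  1.000e-02 -2.344e+01]
```

```bash
python3 -m jog '[[48,5,-0.2,0,0,0,-4],[48,10,-0.4,0,0,0,-8],[48,15,-0.5,0,0,0,-12],[48,20,-0.7,0,0,0,-16],[48,25,-0.9,0,0,0,-20],[48,30,-1,0,0,0,-22],[48,35.4,-1.2,0.5,0,0,-23.4],[48,35.4,-1.2,0.5,0,0,-23.4]]'
python3 - <<'E'
from bench import robot,capture
from h import *
p=np.load('p.npy');st=robot.get_state()
t=loc(p,-45,65,270);print(t,st['eef_pos'],st['joint_pos'],st['opening'],st['force']);plan(st,t,p[2]-.16)
for n in ('wrist','side'):
    st=robot.get_state();c=capture(n)
    if n=='wrist': c=wristcam(c,st)
    save(c,n+'1')
    q=proj(c,model(p,[(160,0,22),(220,130,0),(220,-130,0),(209,0,0),(160,-49,0)]))
    im=cv2.imread('pics/'+n+'1.png')
    for u in q:
        cv2.circle(im,tuple(int(v) for v in u.round()),3,(255,0,255),1)
    cv2.imwrite('pics/'+n+'1m.png',im)
E
```

```text
time_s: 3.35
eef_pos: [568.3, 29.8, 269.5]
tcp_rot: [-2.432, -1.987, 0.001]
force: [0.2, -0.1, 1.0]
opening: 0.48
[567.51083519  28.28676433 270.        ] [568.27639974  29.79615993 269.50187501] [-1.00104316e-01  1.52535139e-01  1.47256979e+00  7.00009954e-04
  1.51776448e+00  1.00686935e-01] 0.47985971332811084 [ 0.23620164 -0.12155662  0.95094904]
shift cm [-0.16 -0.04 -0.05] rot deg [-0.08 -0.03  0.09]
```

View pics/wrist1m.png

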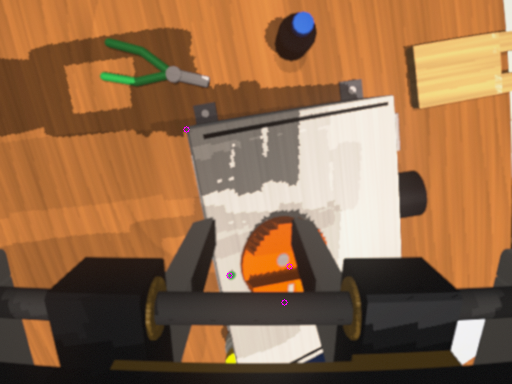

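View pics/side1m.png

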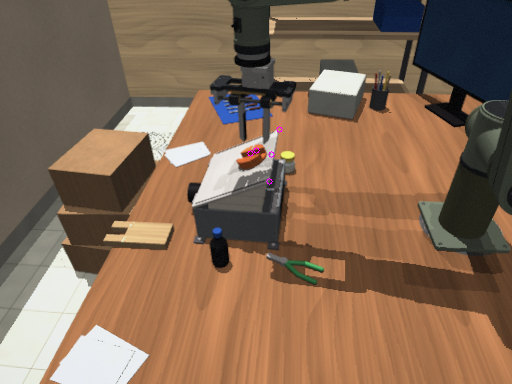

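```bash
python3 -m jog '[[48,0,0,2,0,0,0],[48,0,0,4,0,0,0],[48,0,0,6,0,0,0],[48,0,0,7,0,0,0],[48,0,0,8,0,0,0],[48,0,0,9,0,0,0],[48,0,0,10,0,0,0],[48,0,0,10,0,0,0]]';  python3 - <<'E'
from bench import robot,capture
from h import *
c=capture('side');save(c,'side2');im=cv2.imread('pics/side2.png')
cv2.imwrite('pics/side2z.png',cv2.resize(im[80:280,140:400],None,fx=3,fy=3,interpolation=cv2.INTER_CUBIC))
E
```

```text
time_s: 4.45
eef_pos: [567.2, 26.9, 169.4]
tcp_rot: [-2.437, -1.981, 0.001]
force: [0.4, -0.2, -0.2]
opening: 0.477
```

View pics/side2z.png

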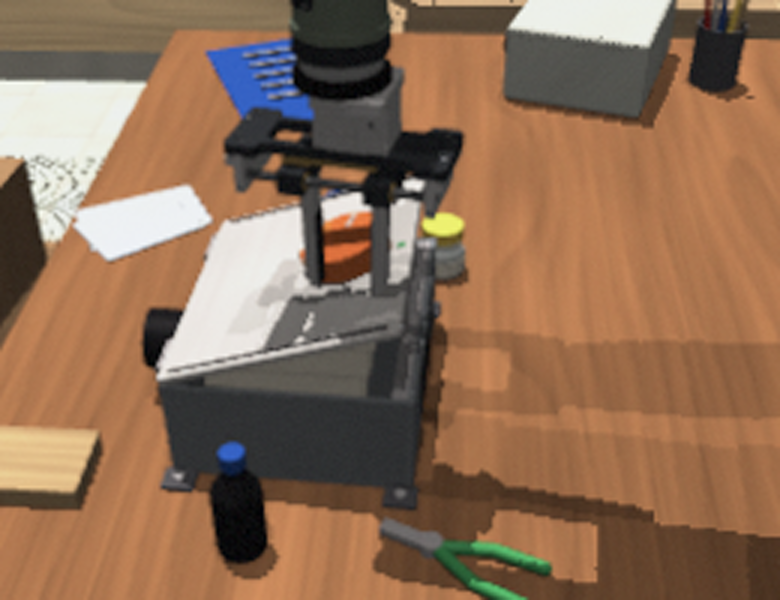

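```bash
python3 -m jog '[[48,0,0,1,0,0,0],[48,0,0,2,0,0,0],[48,0,0,3,0,0,0],[48,0,0,4,0,0,0],[48,0,0,5,0,0,0],[48,0,0,5.5,0,0,0],[48,0,0,5.8,0,0,0],[48,0,0,6,0,0,0]]'; python3 -m jog '[[48,0,0,0.1,0,0,0],[48,0,0,0.1,0,0,0],[48,0,0,0.2,0,0,0],[48,0,0,0.2,0,0,0],[48,0,0,0.3,0,0,0],[48,0,0,0.3,0,0,0],[48,0,0,0.3,0,0,0],[48,0,0,0.3,0,0,0]]'
```

```text
time_s: 5.5
eef_pos: [567.6, 26.9, 110.4]
tcp_rot: [-2.438, -1.982, -0.0]
force: [-0.9, 0.2, 1.6]
opening: 0.479
time_s: 6.5
eef_pos: [568.0, 26.8, 108.3]
tcp_rot: [2.437, 1.981, 0.001]
force: [-1.3, -0.7, 5.3]
opening: 0.479
```

```bash
python3 -m jog '[[48,0,0,0.1,0,0,0],[48,0,0,0.2,0,0,0],[48,0,0,0.3,0,0,0],[48,0,0,0.3,0,0,0],[48,0,0,0.4,0,0,0],[48,0,0,0.4,0,0,0],[48,0,0,0.4,0,0,0],[48,0,0,0.4,0,0,0]]'
python3 - <<'E'
from bench import robot,capture
from h import *
c=capture('side');save(c,'side3');im=cv2.imread('pics/side3.png')
cv2.imwrite('pics/side3z.png',cv2.resize(im[80:280,140:400],None,fx=3,fy=3,interpolation=cv2.INTER_CUBIC))
E
```

```text
time_s: 7.5
eef_pos: [568.1, 26.8, 108.0]
tcp_rot: [2.437, 1.981, 0.001]
force: [-8.7, -0.1, 23.0]
opening: 0.48
```

View pics/side3z.png

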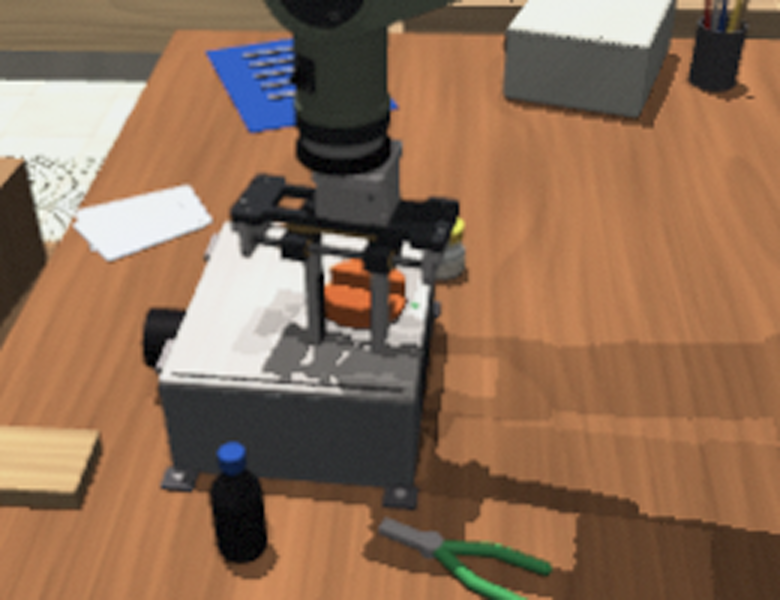

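```bash
python3 -m jog '[[48,0,0,-1,0,0,0],[48,0,0,-3,0,0,0],[48,0,0,-6,0,0,0],[48,0,0,-9,0,0,0],[48,0,0,-12,0,0,0],[48,0,0,-12,0,0,0],[48,0,0,-12,0,0,0],[48,0,0,-12,0,0,0]]'
python3 - <<'E'
from bench import robot,capture
from h import *
import pickle
p=np.load('p.npy');p[3]=0
for n in ('wrist','side'):
    st=robot.get_state();c=capture(n)
    if n=='wrist': c=wristcam(c,st)
    pickle.dump(c,open(n+'4.pkl','wb'));save(c,n+'4')
    q=proj(c,model(p,[(160,0,6),(220,130,0),(0,130,0),(220,-130,0),(209,0,0),(160,-49,0)]))
    print(n,q.round(1).tolist())
    im=cv2.imread('pics/'+n+'4.png')
    for u in q: cv2.circle(im,tuple(int(v) for v in u.round()),4,(255,0,255),1)
    if n=='side': im=cv2.resize(im[80:280,140:400],None,fx=3,fy=3,interpolation=cv2.INTER_CUBIC)
    else: im=cv2.resize(im,None,fx=1.5,fy=1.5,interpolation=cv2.INTER_CUBIC)
    cv2.imwrite('pics/'+n+'4m.png',im)
E
```

```text
time_s: 8.55
eef_pos: [566.3, 27.0, 221.2]
tcp_rot: [-2.436, -1.98, 0.004]
force: [-0.5, 0.9, 0.0]
opening: 0.479
wrist [[259.6, 251.4], [171.3, 127.6], [412.8, 88.2], [224.9, 361.0], [211.1, 256.0], [266.9, 291.6]]
side [[261.2, 178.6], [278.8, 212.1], [193.0, 206.1], [286.0, 156.8], [278.8, 181.5], [263.2, 170.6]]
```

View pics/wrist4m.png

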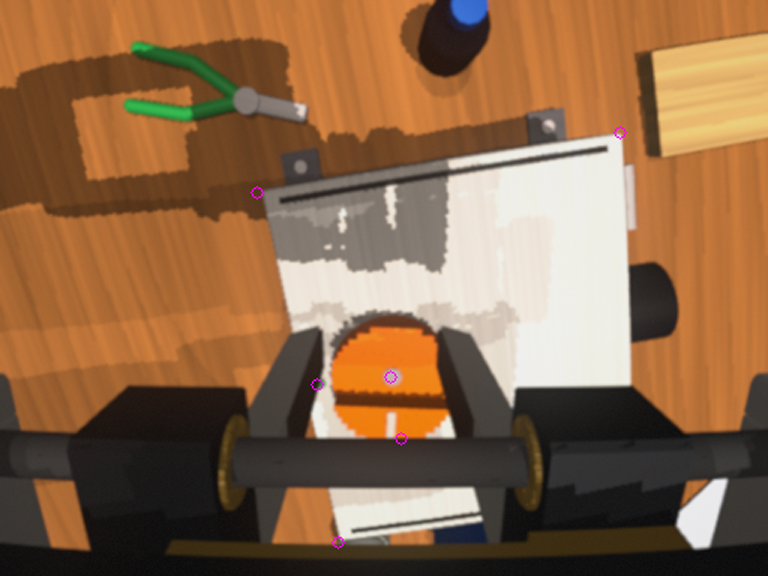

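View pics/side4m.png

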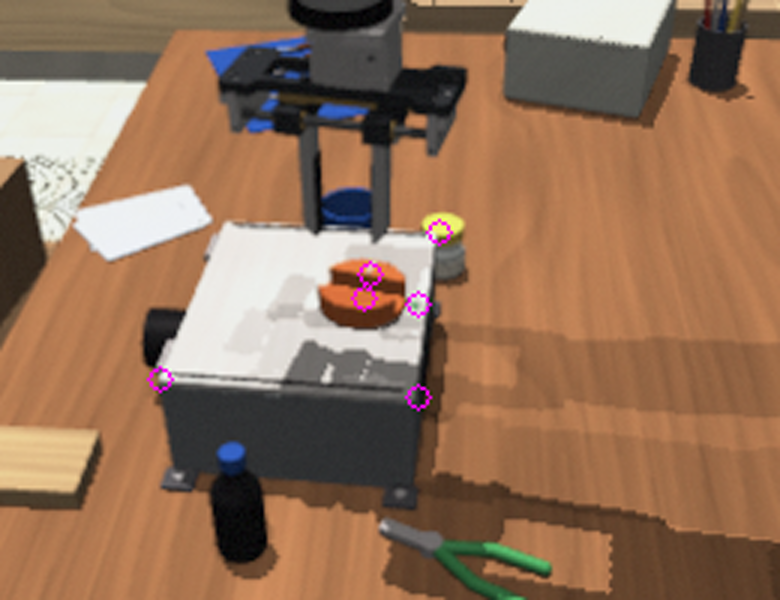

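Run:
```python
from bench import robot
from h import *
import pickle
p=np.load('p.npy');st=robot.get_state()
c=pickle.load(open('wrist4.pkl','rb'));print(onz(c,(391/1.5-.17,377/1.5-.17),114))
t=loc(p,-50,0,150);print(t,st['eef_pos'],st['joint_pos']);plan(st,t,p[2]-.16)
```

```text
[560.68797385 -36.37081879 114.        ]
[559.75580438 -36.4423597  150.        ] [566.68888088  26.92410608 221.73730633] [-1.05055812e-01  1.80077886e-01  1.53877933e+00  5.21759364e-07
  1.42567337e+00  1.00726068e-01]
shift cm [-6.34  0.64  7.17] rot deg [-0.17  0.02 -0.19]
```

```bash
python3 -m jog '[[48,-2,0.2,0,0,0,0],[48,-4,0.4,2,0,0,0],[48,-6.4,0.6,4,0,0,0],[48,-6.4,0.6,6,0,0,0],[48,-6.4,0.6,7.2,0,0,0],[48,-6.4,0.6,7.2,0,0,0],[48,-6.4,0.6,7.2,0,0,0],[48,-6.4,0.6,7.2,0,0,0]]'
python3 - <<'E'
from bench import robot,capture
from h import *
p=np.load('p.npy');p[3]=0
for n in ('wrist','side','top'):
    st=robot.get_state();c=capture(n);save(c,n+'5')
    im=cv2.imread('pics/'+n+'5.png')
    if n=='side': im=cv2.resize(im[100:240,180:340],None,fx=4,fy=4,interpolation=cv2.INTER_CUBIC)
    if n=='top': im=cv2.resize(im[80:240,210:380],None,fx=3,fy=3,interpolation=cv2.INTER_CUBIC)
    cv2.imwrite('pics/'+n+'5m.png',im)
plan(st,loc(p,-50,0,118),p[2]-.16)
E
```

```text
time_s: 9.65
eef_pos: [561.2, -37.0, 152.5]
tcp_rot: [2.436, 1.981, 0.002]
force: [0.7, 0.5, -0.1]
opening: 0.482
shift cm [ 0.03 -0.13  3.43] rot deg [ 0.08  0.   -0.16]
```

View pics/wrist5m.png

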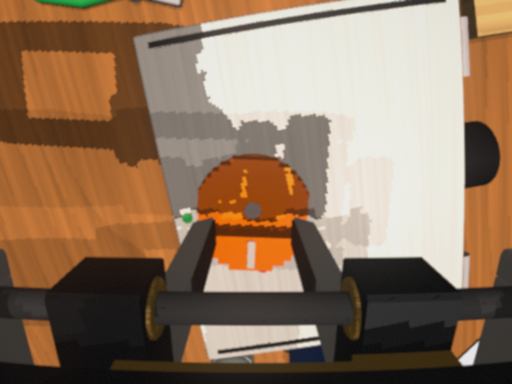

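View pics/side5m.png

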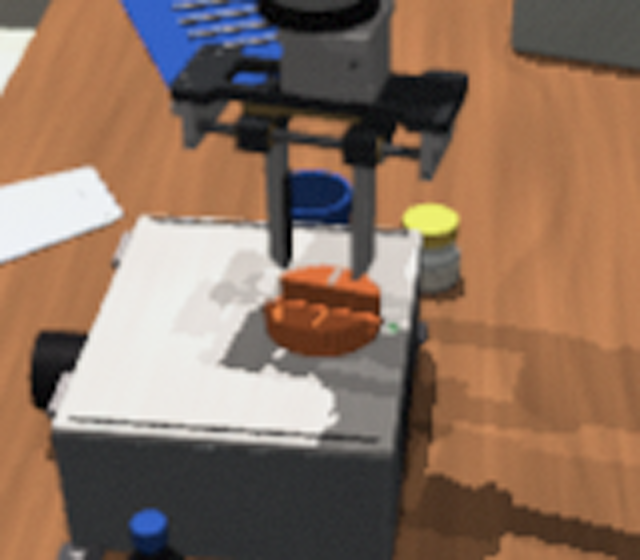

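```bash
python3 -m jog '[[48,0,0,1,0,0,0],[48,0,0,2,0,0,0],[48,0,-0.1,2.4,0,0,0],[48,0,-0.1,2.7,0,0,0],[48,0,-0.1,3,0,0,0],[48,0,-0.1,3.3,0,0,0],[48,0,-0.1,3.4,0,0,0],[48,0,-0.1,3.4,0,0,0]]'
python3 - <<'E'
from bench import robot,capture
from h import *
for n in ('wrist','side'):
    st=robot.get_state();c=capture(n);save(c,n+'6')
    im=cv2.imread('pics/'+n+'6.png')
    if n=='side': im=cv2.resize(im[100:240,180:340],None,fx=4,fy=4,interpolation=cv2.INTER_CUBIC)
    cv2.imwrite('pics/'+n+'6m.png',im)
print(st['force'],st['eef_pos'],st['joint_pos'])
E
```

```text
time_s: 10.8
eef_pos: [559.4, -36.8, 117.5]
tcp_rot: [2.438, 1.982, 0.0]
force: [-0.0, -0.6, -0.5]
opening: 0.481
[0.22533314 0.09897428 0.95380783] [559.51332027 -36.86996685 117.5907135 ] [-2.20143674e-01  2.63738980e-01  1.66355578e+00  2.12164999e-06
  1.21400695e+00 -1.43961358e-02]
```

View pics/wrist6m.png

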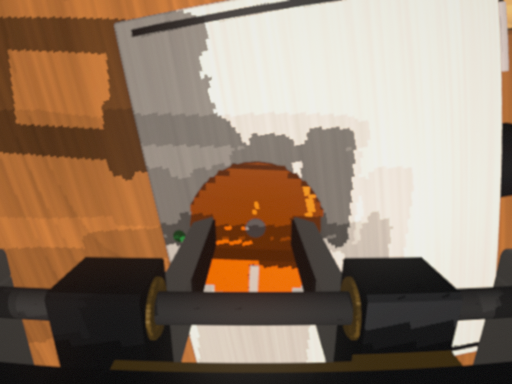

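View pics/side6m.png

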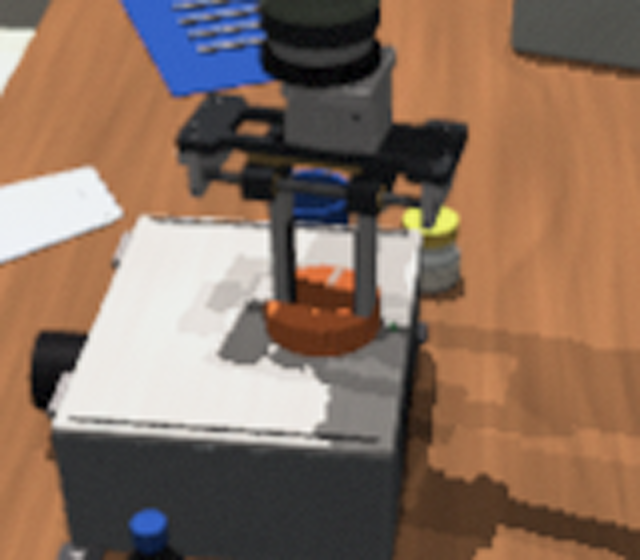

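```bash
python3 -m jog '[[48,0,0,0,0,0,5],[48,0,0,0,0,0,11],[48,0,0,0,0,0,18],[48,0,0,0,0,0,25],[48,0,0,0,0,0,32],[48,0,0,0,0,0,39],[48,0,0,0,0,0,45],[48,0,0,0,0,0,50]]'
python3 - <<'E'
from bench import robot,capture
from h import *
p=np.load('p.npy')
st=robot.get_state();print(st['force'],st['torque'],st['eef_pos'],st['joint_pos'],st['opening']);plan(st,loc(p,-50,0,118),p[2]-np.pi/2)
for n in ('wrist',):
    c=capture(n);save(c,n+'7')
E
```

```text
time_s: 11.9
eef_pos: [560.5, -35.5, 117.8]
tcp_rot: [-3.046, -0.761, -0.005]
force: [2.6, 4.1, -0.8]
opening: 0.479
[ 2.62007998  4.06488431 -0.84202999] [ 0.65427955 -0.4948116   0.05629886] [560.53237693 -35.50633634 117.78479473] [-0.21909695  0.26383765  1.66298937  0.00303988  1.21265618  0.86092716] 0.478935292825693
shift cm [-0.11  0.05 -0.02] rot deg [-0.1  -0.18 30.49]
```

View pics/wrist7.png

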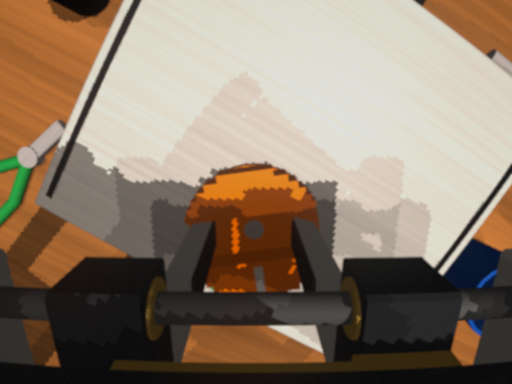

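```bash
python3 -m jog '[[48,0,0,0,0,0,6],[48,0,0,0,0,0,12],[48,0,0,0,0,0,18],[48,0,0,0,0,0,24],[48,0,0,0,0,0,30],[48,0,0,0,0,0,34],[48,0,0,0,0,0,38],[48,0,0,0,0,0,38]]'
python3 - <<'E'
from bench import robot,capture
from h import *
p=np.load('p.npy')
st=robot.get_state();print(st['force'],st['torque'],st['eef_pos'],st['joint_pos'],st['opening']);plan(st,loc(p,-50,0,118),p[2]-np.pi/2)
for n in ('wrist',):
    c=capture(n);save(c,n+'8')
E
```

```text
time_s: 12.95
eef_pos: [560.6, -36.4, 118.0]
tcp_rot: [-3.13, 0.265, -0.004]
force: [3.6, 2.3, -1.7]
opening: 0.481
[ 3.59955309  2.28922669 -1.73301019] [ 0.4722706  -0.62858484  0.01929767] [560.61757733 -36.37537507 117.95643044] [-2.19544355e-01  2.63767124e-01  1.66268325e+00  1.22391518e-03
  1.21254723e+00  1.51970305e+00] 0.4806384771475763
shift cm [-0.08  0.02 -0.  ] rot deg [-0.05 -0.16 -7.24]
```

View pics/wrist8.png

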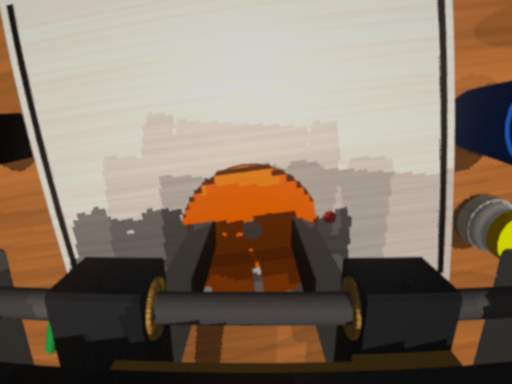

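```bash
python3 -m jog '[[48,0,0,0,0,0,1],[48,0,0,0,0,0,2],[48,0,0,0,0,0,3],[48,0,0,0,0,0,4],[48,0,0,0,0,0,5],[48,0,0,0,0,0,6],[48,0,0,0,0,0,7],[48,0,0,0,0,0,7]]'
python3 - <<'E'
from bench import robot,capture
from h import *
p=np.load('p.npy')
st=robot.get_state();print(st['force'],st['torque'],st['eef_pos'],st['joint_pos'],st['tau'],st['opening']);plan(st,loc(p,-50,0,118),p[2]-np.pi/2)
for n in ('wrist',):
    c=capture(n);save(c,n+'9')
E
```

```text
time_s: 14.0
eef_pos: [560.8, -36.5, 118.0]
tcp_rot: [3.109, -0.438, 0.005]
force: [5.5, 2.4, -0.7]
opening: 0.485
[ 5.5286749   2.41060704 -0.66460686] [ 0.76642186 -1.02806555  3.60771591] [560.83396897 -36.46854638 118.04078639] [-2.18071704e-01  2.63762577e-01  1.66249778e+00 -1.46813384e-03
  1.21182894e+00  1.63336891e+00] [ -5.51568434 -37.34726071 -23.97651136  -0.18768179   1.3916656
   3.59561294] 0.4850898195455437
shift cm [-0.1   0.03  0.  ] rot deg [  0.09  -0.2  -13.62]
```

View pics/wrist9.png

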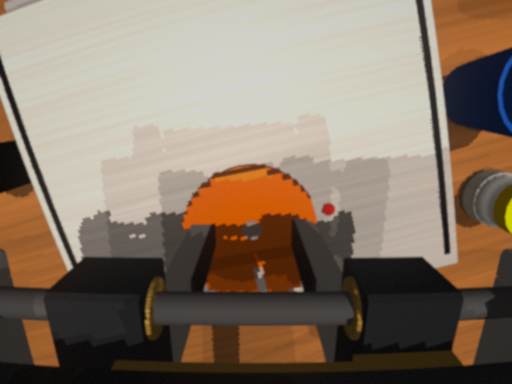

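```bash
python3 -m jog '[[48,0,0,0,0,0,0],[48,0,0,0,0,0,-4],[48,0,0,0,0,0,-8],[48,0,0,0,0,0,-12],[48,0,0,0,0,0,-13],[48,-0.1,0,0,0,0,-13],[48,-0.1,0,0,0,0,-13],[48,-0.1,0,0,0,0,-13]]'
python3 - <<'E'
from bench import robot
from h import *
p=np.load('p.npy')
st=robot.get_state();print(st['force'],st['torque'],st['eef_pos']);plan(st,loc(p,-50,0,118),p[2]-np.pi/2)
E
```

```text
time_s: 15.05
eef_pos: [558.3, -36.6, 117.4]
tcp_rot: [3.14, -0.104, -0.0]
force: [0.1, 1.0, -0.1]
opening: 0.48
[ 0.1141126   0.97380553 -0.09108393] [0.05572835 0.0160203  0.00093054] [558.31956517 -36.64264938 117.44136667]
shift cm [ 0.14 -0.03 -0.06] rot deg [ 0.01  0.01 -1.37]
```

No contact load remains, so I lift straight out and retreat towards the robot's side.

```bash
python3 -m jog '[[48,0,0,-0.5,0,0,0],[48,0,0,-1.5,0,0,0],[48,0,0,-3,0,0,0],[48,0,0,-6,0,0,0],[48,0,0,-10,0,0,0],[48,0,0,-14,0,0,0],[48,0,0,-16,0,0,0],[48,0,0,-16,0,0,0]]'; python3 -m jog '[[48,-3,0,0,0,0,0],[48,-6,0,0,0,0,0],[48,-9,0,0,0,0,0],[48,-12,0,0,0,0,0],[48,-14,0,0,0,0,0],[48,-16,0,0,0,0,0],[48,-16,0,0,0,0,0],[48,-16,0,0,0,0,0]]'
python3 - <<'E'
from bench import robot,capture
from h import *
for n in ('top','side','wrist'):
    st=robot.get_state();c=capture(n);save(c,n+'10');im=cv2.imread('pics/'+n+'10.png')
    if n=='side': im=cv2.resize(im[80:280,140:400],None,fx=3,fy=3,interpolation=cv2.INTER_CUBIC)
    if n=='top': im=cv2.resize(im[80:280,160:426],None,fx=3,fy=3,interpolation=cv2.INTER_CUBIC)[:600,:800]
    cv2.imwrite('pics/'+n+'10m.png',im)
print(st['force'],st['eef_pos'])
E
```

```text
time_s: 16.05
eef_pos: [560.0, -36.8, 281.0]
tcp_rot: [3.139, -0.104, 0.01]
force: [-0.3, 0.1, -0.9]
opening: 0.48
time_s: 17.05
eef_pos: [399.0, -26.0, 277.1]
tcp_rot: [-3.14, 0.104, 0.0]
force: [0.1, -0.0, -0.2]
opening: 0.478
[-0.79611866 -0.13860773 -0.90943124] [399.24905031 -26.02235235 277.18357355]
```

View pics/top10m.png

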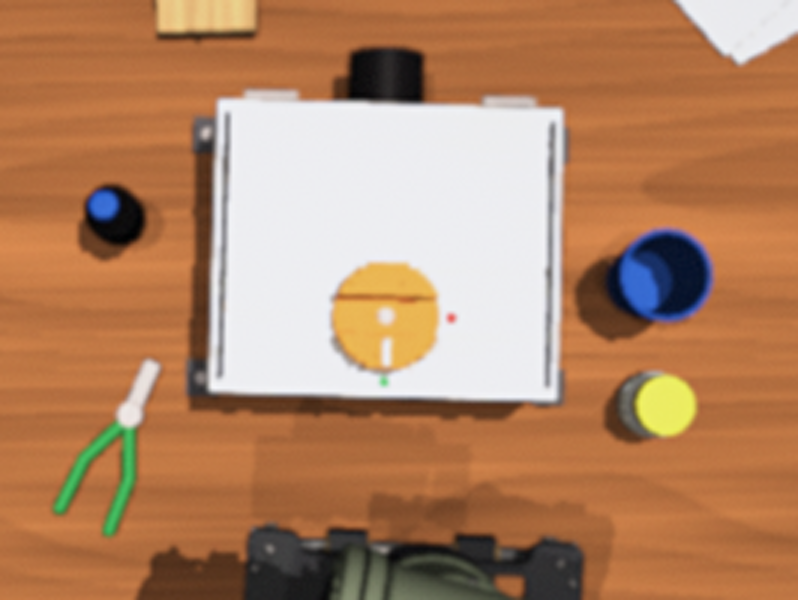

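View pics/side10m.png

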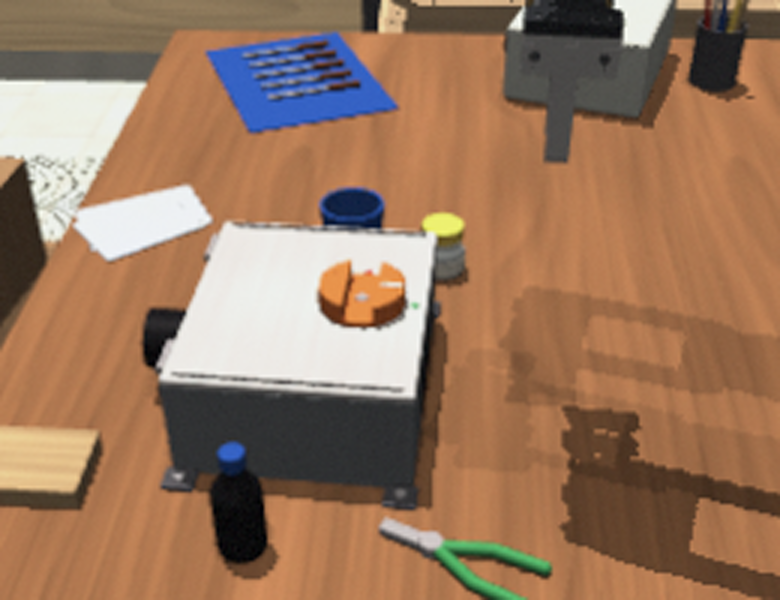

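View pics/wrist10m.png

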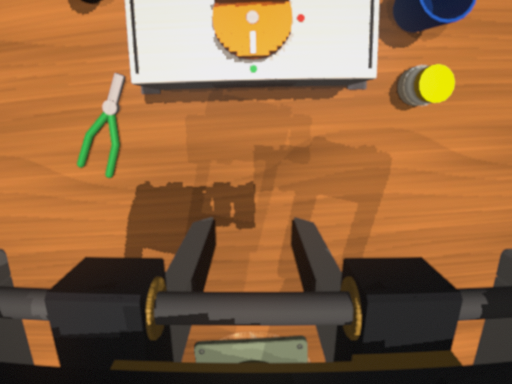

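The hatch is shut. In the top view the white line runs from (387,340) to (386,365) and points at the green dot (384,381). The cup, jar, bottle and pliers are at the same pixels as at the start, and the arm is clear of everything.

```bash
python3 -c "
from bench import ticket; print(ticket.finish_job())"
```

```text
the job is handed in; nothing more can be done
None
```

The hatch is shut and the fastener is locked. I handed the job in with the arm clear; the interface gave no verdict.

- **Hatch:** I pushed it down from about 0.44 rad open with the fingertips, beside the fastener. It came to rest with the tips at 108.0 mm, the shut height of the top face, under about 23 N of push.
- **Fastener:** I set the half-open fingers in the slot about 12 mm deep and turned clockwise until the wrist torque rose to 3.6 N m, which I took as the stop. I then eased back inside the slot's play until no load remained, lifted straight out and backed away.
- **Last checks:** In the top, side and wrist pictures the hatch lies flat and the white line points at the green dot. In the top view the cup, jar, bottle and pliers look unmoved. The force reading was about zero, with the fingertips about 280 mm up, in front of the box. The job took about 17 s of the 54 s allowed.
- **One disagreement:** With the hatch shut, my position model was a few millimetres off at the front corner in the wrist picture. It matched the fastener's centre to about 1 mm, well inside the slot's play, so I did not correct it.

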